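# Load a specimen dish at the viewing stage

## Task

Slide the big round specimen dish gently along the table, without lifting or flicking it, until it sits against both arms of the V-shaped stop on the viewing stage. Then, with the dish still in place, push the stage clip round with a fingertip as far as it goes, so that it lies over the dish. Leave everything else on the table where it is, and finish with the hand clear.

Things in the scene. Friction and masses are not known exactly. Their poses are not given: they have to be found in the camera images.
- dish: The big round specimen dish: lidded, clear plastic, 100 mm across, 20 mm tall, straight-sided, about 0.12 kg, loose on the table; a dark beetle on white paper inside. Origin: centre of its underside. It is the only dish of this size; too wide for most grippers, it slides easily.
- stage: The viewing stage, fixed; its place and yaw vary. Origin: on the table where the dish's centre is when it touches both arms of the V-shaped stop (middle of a thin white disc, 136 mm across, flush with the table). The V is a right angle open to the stage's -y: the dish is pushed in along its +y. The clip pivots on a fixed dark post, 24 mm across, at x = -85, y = +30 mm in this frame.
- stop_corner (a point): Inner corner of the V, 70.7 mm along the stage's +y from its origin, at the top of the bars; axes as the stage's. The two dark steel bars run from it at 45 degrees to the left and right towards -y, about 85 mm long, 12 mm thick, 14 mm high.
- clip (a joint): Angle in rad of the stage clip about its vertical pivot. At 0 the clip points along the stage's +y (open, clear of the dish); it grows clockwise seen from above and stops hard at 1.91, where the clip points at the stage's origin (over the dish). It stays where it is left; turning it takes under 1 N at the pin.
- clip_hinge (a point): The pivot of the clip: on its axis, at the underside of the clip bar, 23 mm above the table. Does not move with the clip; its axes are those of the stage.
- clip_pin (a point): Centre of the top of the clip's upright steel pin (10 mm diameter), 62 mm above the table, 50 mm from the pivot axis. The clip is a flat steel bar 10 mm wide reaching 72 mm from the pivot, 23 to 27 mm above the table: it passes 3 mm over the dish's lid. The pin stands up from it and can be pushed from the side at 30 to 60 mm height.
- specimen_box: Bystander: square wooden display box 80 x 80 x 26 mm, loose. It and the big dish swap places from start to start. Origin: centre of its underside.
- small_dish: Bystander: small lidded dish, 54 mm across, 14 mm tall, loose. Origin: centre of its underside.
- vial: Bystander: upright glass vial with white cap, 28 mm across, 60 mm tall, loose. Origin: centre of its underside.
- vial_rack: Bystander: plywood vial block 50 x 120 mm, 30 mm tall, with corked tubes up to 67 mm, loose. Origin: centre of its underside.
- loupe: Bystander: black stand magnifier, a drum 48 mm across and 30 mm tall, loose. Origin: centre of its underside.
- brush: Bystander: brush 160 mm long lying on the table, loose.
Not all that is in view belongs to the job. Leave any orange look-alike of the stage alone. Leave any red look-alike of the dish alone.

How it is judged (in metres and radians):
On the way, in this order (a step that is already met when the one before it is completed fails the run):
1. the dish has been slid home against both arms of the stop, the clip still open (horizontal distance between dish and stage below 0.005 m and value of joint clip below 1.2 rad), for 0.2 s.
2. the clip has been swung over the dish (horizontal distance between dish and stage below 0.005 m and value of joint clip above 1.75 rad), for 0.2 s.
At the end, for the whole second after the job is handed in: The big dish lies flat on the table, at rest, its centre within 5 mm of the stage's origin (against both arms of the stop), and the clip lies over it at more than 1.75 rad of its 1.91 rad swing (all of step 2 and height (world z) of dish below 0.003 m and angle between dish's own z axis and vertical below 0.05 rad and linear speed of dish below 0.01 m/s); the robot touches nothing.
It fails at once if the dish is lifted off the table (over 6 mm) or tipped (height (world z) of dish above 0.006 m or angle between dish's own z axis and vertical above 0.2 rad).
It fails at once if the dish is flicked or shoved faster than 0.5 m/s (linear speed of dish above 0.5 m/s).
It fails at once if another loose thing is displaced by more than 20 mm (distance of any of specimen_box, small_dish, vial, vial_rack, loupe, brush from where it was at the start of the episode above 0.02 m).
It also fails if it takes over 64 s, if anything falls off the work surface, if the arm or the gripper's body presses on something with over 40 N, if the wrist force passes 120 N, or if a joint passes its speed limit or range.

## Robot

A 6-joint arm with a two-finger parallel gripper is mounted at the origin on the work surface. World frame = base frame: x ahead of the robot, y to its left, z up, the work surface at z = 0. Lengths are in m, angles in degrees, forces in N, time in s.
With the tool pointing down it reaches from about 0.325 to 0.85 m from the base axis. Payload 4.4 kg.
Tool frame: the origin (TCP) lies midway between the tips of the shut fingers; the grasp point (between the pads) lies 19 mm behind it (r.pinch_z is the distance from the TCP to the grasp point, in m); z points along the fingers, y is the line along which they close (so a half turn about z gives the same grasp; the last joint's range is limited). The gripper opens to 94 mm and grips with 3 to 60 N. Pads are 16 mm wide; open, the fingers measure 119 mm over their backs; the gripper's body (75 mm by 177 mm) begins 78 mm behind the grasp point.
Start: joints at [-8.623, 11.837, 88.321, -0, 79.842, -8.623], TCP at [0.575, -0, 0.205] pointing down, gripper open.
Joint ranges: [-156.59, 156.59], [-49.26, 127.26], [12.9, 141.05], [-63.56, 243.56], [4.71, 150.69], [-161.64, 161.64]. Speed limits (degrees/s): [159.86, 159.86, 180, 180, 180, 180].

## Interface

Orientations are given as a 3x3 rotation matrix whose columns are the frame's x, y, z axes.
In Python, from station import r, vision gives the robot as it stands.
- The arm moves only by the shell command python3 -m pendant 'ROWS'. ROWS is JSON, a list of rows, each a list of 3 entries, a list of its own where there are three numbers: the finger opening in m, from 0 to 0.094, then the shift along the tool's x, y, z in m, then the turn about the tool's z in degrees. In form: [[fingers, [x, y, z], roll], ...]. A call has 1 to 10 rows; each row shifts and turns the commanded pose from where the row before left it, along the tool's axes as they then stand; what a row does not reach is not made up. A row lasts 1/12 s, in which the tool goes at most 41.7 mm and 7.16 degrees, less where a joint would pass 70% of its speed; a pose out of reach is approached as far as the arm can. A call is refused whole if a number of a shift passes 0.0417 or a number of a turn 7.16, either way. A call with a gripper value outside its range is refused whole. The fingers move at their own pace and stop on an object; the grip force is fixed at half the most. Time passes only in rows, so rows that do not move let the fingers close. It gives the time, the measured TCP pose, the force, the opening and the grip force at its end, in the units of the state.
- r.get_state(): the state, without advancing time (a new reading comes with each control period).
- vision.capture(name): name is "scene" or "side" or "wrist"; returns a dict with "img" (384x512x3 uint8, blue, green, red), "depth" (384x512 float32, m along the optical axis (not along the pixel's ray), 0 where there is no reading), "fovy" (degrees; the focal length in pixels is half the picture's height over the tangent of half this angle, whatever the lens; pixels are square), "cx", "cy" (the principal point, pixels), "cam_to_world" (4x4, takes a point from camera to world coordinates); the wrist camera has in their place "mount" (4x4, takes a point from camera to tool coordinates, whose origin is the TCP and whose axes are the flange's). Camera axes: x right, y up, looking along -z (the intrinsics and any distortion apply to the point x, -y, -z); pixel columns grow to the right and rows downward; lengths in m; the calibration is good to about 2 mm. A picture is of the moment at which its call begins: read the wrist's pose just before it.
- r.finish_job(): hands the job in; it is judged then, once.
Trained networks look in a picture, given as the dict that the camera call returned (one of the last four; its "shot" number tells which), for a name from the list of things; names that differ only in an ending like _2 or _b are one class to them, and where a whole thing is asked for, a point or a joint stands for the part that bears it (a point fixed in the world has none). Each returns a list of dicts, best first, with "p" (0 to 1); they miss things now and then, are a little off and sometimes report something else, mostly with a low value. They report only what shows in the picture. A call takes as long as a camera call. They do not tell look-alikes from the thing itself.
- vision.spot_in(picture, thing): "box" ([left, top, right, bottom] in pixels, round what is visible of it).
The state is a dict: "time_s": time; "joint_pos": joint angles; "qvel": joint speeds; "joint_torque": joint torques, N m; "eef_pos": TCP position; "eef_rot": TCP orientation; "wrist_force": force on the tool from outside, world axes, zero at the start; "moment": the same for the moment, N m; "grip_width": opening from 0.0 (shut) to 1.0 (fully open); "gripper_force": force on a finger pad.
Only numpy, scipy, OpenCV 4.12 (cv2) and the standard library are available. Lean on these libraries where they do the work, as an engineer would, in place of code of your own. Each camera call takes 0.05 s, during which the arm holds its last target. There are 200 camera calls.

## Working session

There is one attempt and no reset: what is moved stays moved. The work goes in short steps, Python scripts to look and compute and a shell command to move; the robot and the scene stay as the last step left them, time stands still between calls to the robot, and variables do not carry over. Pictures are saved under pics/ and viewed, at most 10 in all, crops included, and the job is handed in when it is done.

```bash
mkdir -p pics; ls
cat > h.py <<'E'
import numpy as np, cv2
from station import r, vision
def world(c, u, v, z=None):
    """pixel -> world; by depth, or by the plane of height z"""
    h,w=c["img"].shape[:2]; f=h/2/np.tan(np.radians(c["fovy"])/2)
    if "cam_to_world" in c: M=np.array(c["cam_to_world"])
    else:
        s=r.get_state(); T=np.eye(4); T[:3,:3]=s["eef_rot"]; T[:3,3]=s["eef_pos"]; M=T@np.array(c["mount"])
    d=np.array([(u-c["cx"])/f,-(v-c["cy"])/f,-1.0])
    if z is None: return (M@np.append(d*c["depth"][int(v),int(u)],1))[:3]
    D=M[:3,:3]@d; o=M[:3,3]
    return o+D*(z-o[2])/D[2]
E
python3 - <<'E'
from h import *
s=r.get_state(); print(s["eef_rot"], s["time_s"])
for n in ["scene","side"]:
    c=vision.capture(n); cv2.imwrite(f"pics/{n}0.png",c["img"])
    print(n,{k:v for k,v in c.items() if k not in("img","depth")})
    for t in ["dish","stage","clip","clip_pin","specimen_box","small_dish","vial","vial_rack","loupe","brush"]:
        print(t,[(np.round(b["box"]).tolist(),round(b["p"],2)) for b in vision.spot_in(c,t)[:3]])
E
```

```text
pics
[[-2.51740220e-05  9.99997521e-01 -2.22648371e-03]
 [ 9.99999945e-01  2.59104912e-05  3.30748624e-04]
 [ 3.30805494e-04 -2.22647527e-03 -9.99997467e-01]] 0.0
scene {'fovy': 55.45376599335485, 'cx': 257.10975106768234, 'cy': 192.2742304707742, 'cam_to_world': array([[ 0.80228295, -0.41391132,  0.43013891,  0.89777331],
       [ 0.59688655,  0.56622828, -0.5684294 , -0.53798191],
       [-0.00827746,  0.71278535,  0.7013334 ,  0.70764667],
       [ 0.        ,  0.        ,  0.        ,  1.        ]]), 'shot': 1}
dish [([192.0, 217.0, 238.0, 253.0], 0.81), ([157.0, 195.0, 200.0, 227.0], 0.61)]
stage [([284.0, 153.0, 337.0, 197.0], 0.87), ([222.0, 109.0, 266.0, 160.0], 0.81)]
clip [([220.0, 110.0, 236.0, 130.0], 0.59), ([289.0, 152.0, 301.0, 161.0], 0.47), ([360.0, 178.0, 393.0, 223.0], 0.26)]
clip_pin [([225.0, 110.0, 238.0, 128.0], 0.66), ([289.0, 147.0, 304.0, 160.0], 0.59), ([339.0, 231.0, 350.0, 252.0], 0.47)]
specimen_box [([267.0, 234.0, 304.0, 275.0], 0.94)]
small_dish [([217.0, 182.0, 239.0, 197.0], 0.51)]
vial [([338.0, 234.0, 352.0, 254.0], 0.52)]
vial_rack [([362.0, 177.
[... 535 characters left out ...]
.        ,  0.        ,  1.        ]]), 'shot': 2}
dish [([282.0, 165.0, 321.0, 198.0], 0.8), ([335.0, 181.0, 382.0, 222.0], 0.75)]
stage [([283.0, 291.0, 378.0, 383.0], 0.67), ([168.0, 239.0, 244.0, 312.0], 0.6)]
clip [([198.0, 281.0, 240.0, 312.0], 0.9), ([362.0, 345.0, 376.0, 383.0], 0.84)]
clip_pin [([200.0, 281.0, 245.0, 311.0], 0.87), ([359.0, 342.0, 376.0, 381.0], 0.73)]
specimen_box [([208.0, 156.0, 249.0, 186.0], 0.93)]
small_dish [([300.0, 226.0, 325.0, 247.0], 0.7), ([258.0, 124.0, 321.0, 134.0], 0.3)]
vial [([167.0, 167.0, 183.0, 192.0], 0.65)]
vial_rack [([92.0, 205.0, 147.0, 263.0], 0.87)]
loupe [([364.0, 155.0, 386.0, 178.0], 0.65)]
brush [([258.0, 124.0, 320.0, 135.0], 0.56)]
```

Run:
```python
import cv2,numpy as np
a=cv2.imread("pics/scene0.png")[90:350,110:420]; b=cv2.imread("pics/side0.png")[100:384,80:430]
a=cv2.resize(a,(400,335),interpolation=3); b=cv2.resize(b,(400,325),interpolation=3)
a=cv2.resize(cv2.imread("pics/scene0.png")[90:270,120:400],(800,514),interpolation=2)
cv2.imwrite("pics/a.png",a)
cv2.imwrite("pics/b.png",cv2.resize(cv2.imread("pics/side0.png")[120:384,80:400],(720,594),interpolation=2))
```

```text
(no output)
```

View pics/a.png

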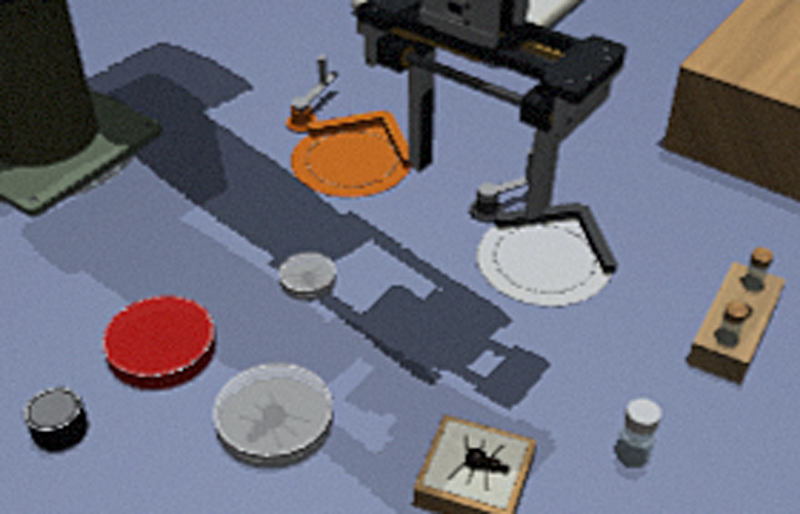

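View pics/b.png

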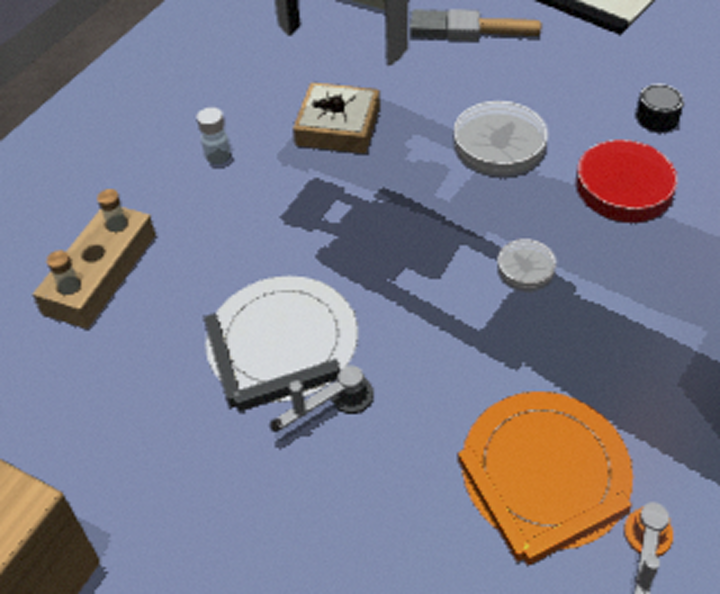

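The pictures show the clear dish at scene px (215,234) and side px (302,181). The white stage is at side px about (205,265), with its V corner at about (185,299) and its pivot at about (235,287). The red dish and orange stage are look-alikes.

Run:
```python
from h import *
def bx(c,b,z): return np.round(world(c,(b[0]+b[2])/2,(b[1]+b[3])/2,z)[:2],4).tolist()
S=vision.capture("side"); C=vision.capture("scene")
def blob(c,box,mask,z):
    l,t,rr,b=box; m=np.zeros(mask.shape,np.uint8); m[t:b,l:rr]=mask[t:b,l:rr]
    n,lab,st,ce=cv2.connectedComponentsWithStats(m); k=1+np.argmax(st[1:,4])
    ct=max(cv2.findContours((lab==k).astype(np.uint8),0,1)[0],key=cv2.contourArea)[:,0,:]
    return np.array([world(c,u,v,z)[:2] for u,v in ct])
for n,c,box,bars in [("side",S,(160,235,250,315),(150,230,260,320)),("scene",C,(280,160,342,202),(280,150,345,200))]:
    g=c["img"].astype(int); wh=((g.min(2)>170)).astype(np.uint8)
    p=blob(c,box,wh,0.0)
    # circle R=68 fitted to the outermost points: robust
    from scipy.optimize import least_squares
    h=cv2.convexHull(p.astype(np.float32))[:,0,:]
    f=least_squares(lambda x:np.hypot(*(p-x).T)-0.068,p.mean(0),loss="soft_l1",f_scale=0.002)
    print(n,"disc",f.x.round(4),np.median(abs(f.fun)).round(4),len(p))
pts={"side":(S,[("corner",(80+236/2.25,120+395/2.25),.014),("Lend",(80+211/2.25,120+316/2.25),.014),("Rend",(80+338/2.25,120+364/2.25),.014),("pivot",(80+351/2.25,120+377/2.25),.027),("piv_base",(80+353/2.25,120+393/2.25),.005),("pin",(80+296/2.25,120+384/2.25),.062)]),
"scene":(C,[("corner",(120+583/2.857,90+209/2.857),.014),("pivot",(120+488/2.857,90+192/2.857),.027),("Lend",(120+612/2.857,90+268/2.857),.014)])}
for n,(c,l) in pts.items():
    for k,(u,v),z in l: print(n,k,world(c,u,v,z).round(4)[:2])
for n,c,t,i in [("side",S,(282,165,321,198),.01),("scene",C,(192,217,238,253),.01),("small side",S,(300,226,325,247),.007),("small scene",C,(217,182,239,197),.007),("box s",S,(208,156,249,186),.013),("box c",C,(267,234,304,275),.013),("vial",S,(167,167,183,192),.03),("rack",S,(92,205,147,263),.02),("loupe",S,(364,155,386,178),.015),("red",S,(335,181,382,222),.01)]: print(n,bx(c,t,i))
```

```text
side disc [0.5543 0.1639] 0.0065 197
scene disc [0.5545 0.163 ] 0.0066 113
side corner [0.5515 0.2455]
side Lend [0.6168 0.1874]
side Rend [0.4898 0.1816]
side pivot [0.469  0.1952]
side piv_base [0.4677 0.1962]
side pin [0.4922 0.2388]
scene corner [0.5584 0.2383]
scene pivot [0.4726 0.1901]
scene Lend [0.6246 0.1769]
side [0.4758, -0.1451]
scene [0.4757, -0.1522]
small side [0.3902, 0.0015]
small scene [0.3967, -0.0087]
box s [0.6519, -0.0988]
box c [0.647, -0.1007]
vial [0.7408, -0.0008]
rack [0.7566, 0.184]
loupe [0.3306, -0.2701]
red [0.3323, -0.1394]
```

```bash
python3 -m pendant '[[0.06,[0.03,-0.01,-0.03],0],[0.06,[0.03,-0.01,-0.03],0],[0.06,[0.03,0,-0.03],0],[0.06,[0,0,-0.03],0],[0.06,[0,0,0],0],[0.06,[0,0,0],0]]'
python3 - <<'E'
from h import *
c=vision.capture("wrist"); cv2.imwrite("pics/w1.png",c["img"]); print(c["fovy"],c["cx"],c["cy"],c["mount"]); 
s=r.get_state(); print(s["eef_pos"],s["time_s"])
for t in ["stage","clip","clip_pin","small_dish"]: print(t,[(np.round(b["box"]).tolist(),round(b["p"],2)) for b in vision.spot_in(c,t)[:3]])
E
```

```text
time_s: 1.7
eef_pos: [0.5571, 0.0873, 0.325]
eef_rot: [[-0.001, 1.0, 0.006], [1.0, 0.001, -0.0], [-0.0, 0.006, -1.0]]
wrist_force: [0.1, 0.1, -0.7]
grip_width: 0.646
gripper_force: 0.0
63.006338742944465 254.63004954635386 200.01590003643392 [[ 9.19098361e-04  9.59365689e-01  2.82164191e-01  8.32004522e-02]
 [ 9.99998969e-01 -5.70323468e-04 -1.31819932e-03 -4.82580069e-04]
 [-1.10371034e-03  2.82165112e-01 -9.59365223e-01 -1.79284559e-01]
 [ 0.00000000e+00  0.00000000e+00  0.00000000e+00  1.00000000e+00]]
[0.55603019 0.08683407 0.32259436] 1.75
stage [([186.0, 41.0, 297.0, 156.0], 0.65), ([0.0, 40.0, 129.0, 145.0], 0.65)]
clip [([187.0, 37.0, 217.0, 99.0], 0.86), ([1.0, 36.0, 23.0, 90.0], 0.79)]
clip_pin [([0.0, 34.0, 23.0, 93.0], 0.96), ([187.0, 36.0, 219.0, 100.0], 0.64), ([136.0, 196.0, 168.0, 230.0], 0.58)]
small_dish [([136.0, 196.0, 167.0, 231.0], 0.84)]
```

View pics/w1.png

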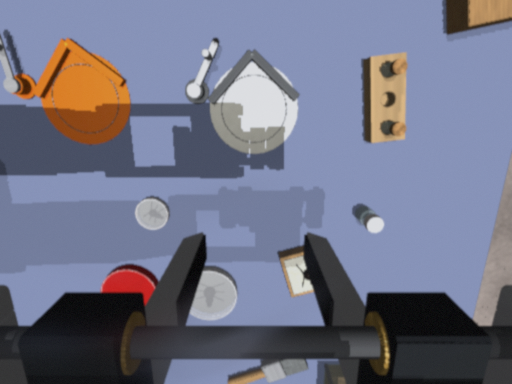

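The wrist view shows the stage from above: disc centre about (254,108), V corner about (253,55), and pivot post about (196,91). I'll zoom in for exact points.

Run:
```python
import cv2
a=cv2.imread("pics/w1.png")
cv2.imwrite("pics/w1c.png",cv2.resize(a[30:165,170:315],(640,596),interpolation=2))
```

```text
(no output)
```

View pics/w1c.png

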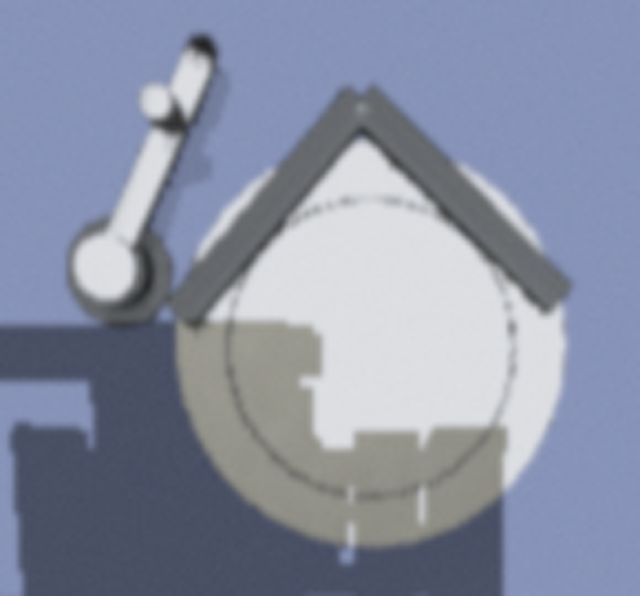

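Run:
```python
from h import *
from scipy.optimize import least_squares
c=vision.capture("wrist")
def W(x,y,z): return world(c,170+x/4.414-.5+.11,30+y/4.414-.5+.11,z)[:2]
P=np.array([W(x,y,0) for x,y in [(177,350),(564,345),(370,547),(215,467),(558,405),(515,475),(185,410)]])
f=least_squares(lambda x:np.hypot(*(P-x).T)-.068,P.mean(0)); print("disc",f.x.round(4),f.fun.round(4))
Q=np.array([W(x,y,0) for x,y in [(228,347),(515,345),(371,496),(371,199),(270,448),(472,448)]])
f=least_squares(lambda x:np.hypot(*(Q-x[:2]).T)-x[2],[*Q.mean(0),.05]); print("ring",f.x.round(4),f.fun.round(4))
for n,x,y,z in [("pivot",105,267,.027),("post",118,272,.002),("corner",363,137,0),("corner_top",362,128,.014),("Lend_in",200,327,0),("Lend_top_out",172,300,.014),("Rend_top_out",573,285,.014),("tip",203,47,.027),("pin",157,103,.062)]: print(n,W(x,y,z).round(4))
# the dish
for z,(u,v) in [(.02,(211,294))]: print("dish",world(c,u,v,z).round(4))
for t in ["dish","vial","vial_rack","specimen_box","small_dish"]: 
  for b in vision.spot_in(c,t)[:2]: l,tt,rr,bb=b["box"]; print(t,np.round(b["box"]),round(b["p"],2),world(c,(l+rr)/2,(tt+bb)/2,.01).round(3))
```

```text
disc [0.5522 0.1681] [-0.0011 -0.0007  0.0004  0.0001  0.0005 -0.001   0.0001]
ring [0.5527 0.1678 0.0493] [ 0.0004  0.0005  0.0006 -0.0003 -0.0005 -0.0007]
pivot [0.4669 0.1938]
post [0.4665 0.1934]
corner [0.55  0.236]
corner_top [0.5498 0.2369]
Lend_in [0.4936 0.1756]
Lend_top_out [0.4862 0.184 ]
Rend_top_out [0.6199 0.1888]
tip [0.5008 0.2582]
pin [0.491  0.2369]
dish [ 0.4778 -0.1432  0.02  ]
dish [104. 266. 156. 305.] 0.84 [ 0.334 -0.133  0.01 ]
vial [359. 208. 388. 235.] 0.81 [ 0.752 -0.012  0.01 ]
vial [284. 248. 313. 299.] 0.25 [ 0.632 -0.108  0.01 ]
vial_rack [368.  50. 412. 142.] 0.55 [0.757 0.186 0.01 ]
vial_rack [188.  38. 222.  97.] 0.32 [0.484 0.226 0.01 ]
specimen_box [284. 246. 314. 300.] 0.97 [ 0.633 -0.108  0.01 ]
small_dish [139. 196. 171. 230.] 0.95 [0.391 0.002 0.01 ]
```

Run:
```python
from h import *
s=r.get_state();print(s["eef_pos"])
c=vision.capture("side"); cv2.imwrite("pics/s2.png",c["img"])
for u,v in [(320,132),(258,130),(320,127)]: print("brush side",world(c,u,v,.008).round(3))
for b in vision.spot_in(c,"brush")[:2]: print(b)
C=vision.capture("scene")
for b in vision.spot_in(C,"brush")[:1]: l,t,q,d=b["box"]; print(b, world(C,l,t,.008).round(3),world(C,l,d,.008).round(3),world(C,q,t,.008).round(3),world(C,q,d,.008).round(3))
w=vision.capture("wrist")
for u,v in [(230,378),(308,362),(268,381),(300,375)]: print("brush wrist",world(w,u,v,.008).round(3))
# dish rim circle from side & scene: white-ish lid edges
for n,k,box in [("side",c,(275,158,328,204)),("scene",C,(185,210,245,258))]:
    for b in vision.spot_in(k,"dish")[:2]: l,t,q,d=b["box"]; print(n,b["box"],world(k,l,(t+d)/2,.015).round(3),world(k,q,(t+d)/2,.015).round(3),world(k,(l+q)/2,t,.02).round(3),world(k,(l+q)/2,d,.0).round(3))
```

```text
[0.5557763  0.08660369 0.32181666]
brush side [ 0.507 -0.356  0.008]
brush side [ 0.666 -0.29   0.008]
brush side [ 0.515 -0.378  0.008]
{'box': [260.4, 126.0, 320.5, 134.4], 'p': 0.58}
{'box': [159.5, 300.4, 230.2, 328.9], 'p': 0.74} [ 0.496 -0.352  0.008] [ 0.543 -0.395  0.008] [ 0.616 -0.264  0.008] [ 0.656 -0.312  0.008]
brush wrist [ 0.508 -0.341  0.008]
brush wrist [ 0.66  -0.302  0.008]
brush wrist [ 0.583 -0.348  0.008]
brush wrist [ 0.646 -0.334  0.008]
side [335.7, 183.5, 382.0, 219.3] [ 0.378 -0.112  0.015] [ 0.284 -0.158  0.015] [ 0.348 -0.187  0.02 ] [ 0.317 -0.096  0.   ]
side [281.6, 164.0, 322.0, 201.9] [ 0.515 -0.115  0.015] [ 0.428 -0.157  0.015] [ 0.496 -0.194  0.02 ] [ 0.452 -0.091  0.   ]
scene [192.3, 215.6, 238.1, 252.7] [ 0.432 -0.186  0.015] [ 0.522 -0.12   0.015] [ 0.441 -0.11   0.02 ] [ 0.505 -0.187  0.   ]
scene [156.8, 193.3, 194.7, 227.6] [ 0.304 -0.183  0.015] [ 0.383 -0.125  0.015] [ 0.302 -0.113  0.02 ] [ 0.374 -0.187 -0.   ]
```

```bash
python3 -m pendant '[[0.06,[-0.038,-0.0125,0],0],[0.06,[-0.038,-0.0125,0],0],[0.06,[-0.038,-0.0125,0],0],[0.06,[-0.038,-0.0125,0],0],[0.06,[-0.038,-0.0125,0],0],[0.06,[-0.038,-0.0125,0],0],[0.06,[-0.038,-0.0125,0],0],[0.06,[-0.038,-0.0125,0],0],[0.06,[0,0,0.04],7],[0.06,[0,0,0.04],6.9]]'; python3 -m pendant '[[0.06,[0,0,0.035],0],[0.06,[0,0,0.01],0],[0.06,[0,0,0],0],[0.06,[0,0,0],0],[0.06,[0,0,0],0]]'
python3 - <<'E'
from h import *
c=vision.capture("wrist"); s=r.get_state(); print(s["eef_pos"],s["eef_rot"][:,0]); cv2.imwrite("pics/w2.png",c["img"])
for t in ["dish","specimen_box"]:
  for b in vision.spot_in(c,t)[:2]: l,tt,rr,bb=b["box"]; print(t,np.round(b["box"]),round(b["p"],2),world(c,(l+rr)/2,(tt+bb)/2,.01).round(4))
E
```

```text
time_s: 3.43
eef_pos: [0.4571, -0.2213, 0.2446]
eef_rot: [[0.251, 0.968, 0.007], [0.968, -0.251, -0.005], [-0.003, 0.008, -1.0]]
wrist_force: [-0.0, -0.3, -0.7]
grip_width: 0.638
gripper_force: 0.0
time_s: 3.85
eef_pos: [0.4577, -0.2181, 0.2001]
eef_rot: [[0.239, 0.971, 0.004], [0.971, -0.239, -0.003], [-0.002, 0.005, -1.0]]
wrist_force: [-0.0, 0.1, 1.1]
grip_width: 0.636
gripper_force: 0.0
[ 0.45788561 -0.21823736  0.20037126] [ 0.23946672  0.97090232 -0.00209014]
dish [ 92. 102. 180. 192.] 0.8 [ 0.3331 -0.1479  0.01  ]
dish [210.  71. 303. 164.] 0.66 [ 0.4778 -0.1486  0.01  ]
specimen_box [351.   0. 461.  84.] 0.77 [ 0.6513 -0.1108  0.01  ]
```

View pics/w2.png

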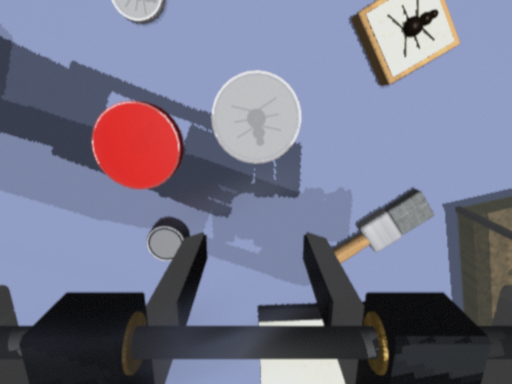

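The dish is at px (256,117), centred between the fingers, and nothing is under them. Next I descend behind it.

```bash
python3 -m pendant '[[0.06,[0,0.001,0.04],0],[0.06,[0,0,0.04],0],[0.06,[0,0,0.04],0],[0.06,[0,0,0.03],0],[0.06,[0,0,0.02],0],[0.06,[0,0,0.01],0],[0.06,[0,0,0.01],0],[0.06,[0,0,0],0],[0.06,[0,0,0],0]]'; python3 -m pendant '[[0.06,[0.008,0,0],0],[0.06,[0.008,0,0],0],[0.06,[0.006,0,0],0],[0.06,[0.005,0,0],0],[0.06,[0.006,0,0],0],[0.06,[0.008,0,0],0],[0.06,[0.01,0,0],0],[0.06,[0.012,0,0],0],[0.06,[0.014,0,0],0],[0.06,[0.014,0,0],0]]'
```

```text
time_s: 4.75
eef_pos: [0.4579, -0.2181, 0.0083]
eef_rot: [[0.24, 0.971, 0.002], [0.971, -0.24, -0.001], [-0.001, 0.002, -1.0]]
wrist_force: [-0.4, -0.3, 0.8]
grip_width: 0.638
gripper_force: 0.0
time_s: 5.58
eef_pos: [0.4794, -0.1286, 0.0078]
eef_rot: [[0.24, 0.971, 0.001], [0.971, -0.24, -0.001], [-0.001, 0.001, -1.0]]
wrist_force: [-1.1, -4.5, 4.7]
grip_width: 0.637
gripper_force: 2.6
```

Run:
```python
from h import *
c=vision.capture("wrist"); s=r.get_state(); print(s["eef_pos"],s["wrist_force"]); cv2.imwrite("pics/w3.png",c["img"])
for n in ["side","scene"]:
  k=vision.capture(n)
  for b in vision.spot_in(k,"dish")[:2]: l,tt,rr,bb=b["box"]; print(n,np.round(b["box"]),round(b["p"],2),world(k,(l+rr)/2,(tt+bb)/2,.01).round(4))
```

```text
[ 0.47925945 -0.12570397  0.00739519] [-0.17110185  1.755569    0.31659843]
side [266. 183. 304. 218.] 0.91 [ 0.4855 -0.0693  0.01  ]
scene [159. 194. 198. 228.] 0.96 [ 0.3463 -0.1487  0.01  ]
scene [221. 209. 262. 237.] 0.72 [ 0.5035 -0.0842  0.01  ]
```

View pics/w3.png

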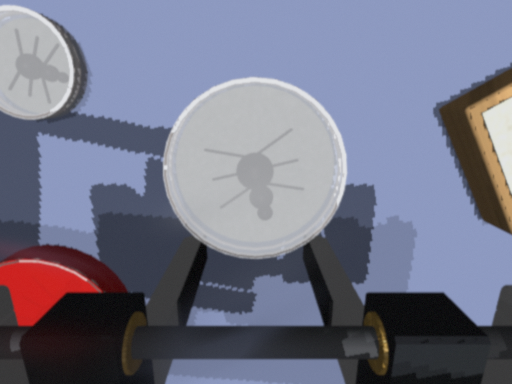

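The dish (px 255,168) is cradled between both fingers. I continue the straight push.

```bash
python3 -m pendant '[[0.06,[0.008,0,0],0],[0.06,[0.012,0,0],0],[0.06,[0.016,0,0],0],[0.06,[0.018,0,0],0],[0.06,[0.018,0,0],0],[0.06,[0.018,0,0],0],[0.06,[0.018,0,0],0],[0.06,[0.018,0,0],0],[0.06,[0.018,0,0],0],[0.06,[0.018,0,0],0]]'; python3 -m pendant '[[0.06,[0.016,0,0],0],[0.06,[0.013,0,0],0],[0.06,[0.010,0,0],0],[0.06,[0.008,0,0],0],[0.06,[0.006,0,0],0],[0.06,[0.004,0,0],0],[0.06,[0,0,0],0],[0.06,[0,0,0],0]]'
python3 - <<'E'
from h import *
c=vision.capture("wrist"); s=r.get_state(); print(s["eef_pos"],s["wrist_force"]); cv2.imwrite("pics/w4.png",c["img"])
p=s["eef_pos"]; R=np.array(s["eef_rot"]); print("stage in tool", R.T@(np.array([.5525,.168,0])-p))
E
```

```text
time_s: 6.67
eef_pos: [0.5171, 0.0297, 0.0068]
eef_rot: [[0.24, 0.971, -0.001], [0.971, -0.24, 0.0], [-0.0, -0.001, -1.0]]
wrist_force: [-1.0, -1.9, -0.1]
grip_width: 0.636
gripper_force: 0.5
time_s: 7.33
eef_pos: [0.5315, 0.0834, 0.0074]
eef_rot: [[0.24, 0.971, 0.0], [0.971, -0.24, 0.0], [0.0, 0.0, -1.0]]
wrist_force: [0.6, 0.6, 0.3]
grip_width: 0.638
gripper_force: 0.0
[0.53148215 0.08322494 0.00738797] [0.08915157 0.42524321 0.15804627]
stage in tool [ 8.73406538e-02 -8.59134359e-06  7.39954919e-03]
```

View pics/w4.png

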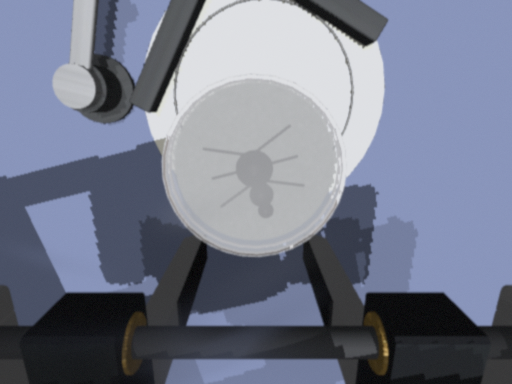

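The dish (px 254,168) is about 39 mm short. The ring centre (about px 264,88) lies a few mm to the right. I'll measure that from this close view.

Run:
```python
from h import *
from scipy.optimize import least_squares
c=vision.capture("wrist"); s=r.get_state(); R=np.array(s["eef_rot"]); p=s["eef_pos"]
def fit(pts,z,rad):
    P=np.array([(R.T@(world(c,u,v,z)-p))[:2] for u,v in pts]); f=least_squares(lambda x:np.hypot(*(P-x).T)-rad,P.mean(0)); return f.x.round(4),f.fun.round(4)
print("ring",fit([(175,95),(353,85),(178,60),(348,55),(325,23)],0,.0493))
print("disc",fit([(384,90),(375,130),(360,160),(147,115)],0,.068))
print("dish",fit([(163,168),(344,168),(254,257),(190,232),(320,230)],.02,.050))
```

```text
ring (array([0.0909, 0.0045]), array([ 0.0006,  0.0012,  0.0008,  0.001 , -0.001 ]))
disc (array([0.0892, 0.0047]), array([-0.0001, -0.0004,  0.0003, -0.0003]))
dish (array([ 0.0491, -0.0009]), array([-0.0011, -0.0013, -0.0002, -0.0001,  0.0001]))
```

```bash
python3 -m pendant '[[0.06,[0.005,0.0005,0],0],[0.06,[0.007,0.001,0],0],[0.06,[0.007,0.001,0],0],[0.06,[0.007,0.001,0],0],[0.06,[0.005,0.0005,0],0],[0.06,[0.004,0.0005,0],0],[0.06,[0.003,0,0],0],[0.06,[0.002,0,0],0],[0.06,[0,0,0],0]]'; python3 -m pendant '[[0.06,[0.001,0,0],0],[0.06,[0.001,0,0],0],[0.06,[0,0,0],0]]'
python3 - <<'E'
from h import *
c=vision.capture("wrist"); s=r.get_state(); print(s["eef_pos"],s["wrist_force"]); cv2.imwrite("pics/w5.png",c["img"])
E
```

```text
time_s: 8.18
eef_pos: [0.5458, 0.1209, 0.0073]
eef_rot: [[0.239, 0.971, 0.001], [0.971, -0.239, -0.001], [-0.001, 0.001, -1.0]]
wrist_force: [1.6, -3.1, -0.9]
grip_width: 0.638
gripper_force: 1.7
time_s: 8.43
eef_pos: [0.5459, 0.1212, 0.0073]
eef_rot: [[0.24, 0.971, -0.0], [0.971, -0.24, -0.003], [-0.003, 0.001, -1.0]]
wrist_force: [0.1, -8.3, 0.1]
grip_width: 0.639
gripper_force: 3.4
[0.54589735 0.1211352  0.00730978] [-0.03067774 -6.85489038  0.7011906 ]
```

View pics/w5.png

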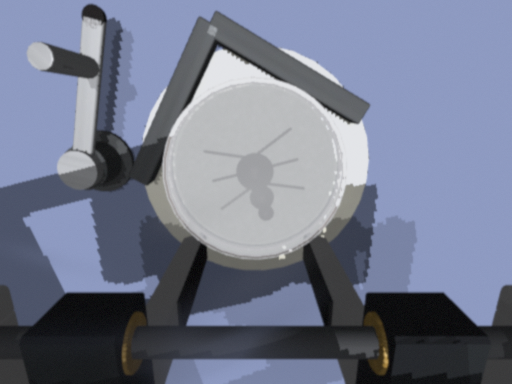

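The dish (px 254,168) touches both bars, and the reaction of about 7–8 N is purely −y, so both arms carry it. Next I locate the pivot and pin from this view and plan the clip push.

```bash
python3 -m pendant '[[0.06,[-0.003,0,0],0],[0.06,[-0.008,0,0],0],[0.06,[-0.012,0,0],0],[0.06,[-0.01,0,0],0],[0.06,[0,0,-0.02],0],[0.06,[0,0,-0.04],0],[0.0,[0,0,-0.04],0],[0.0,[0,0,-0.04],0],[0.0,[0,0,0],0],[0.0,[0,0,0],0]]'
python3 - <<'E'
from h import *
c=vision.capture("wrist"); cv2.imwrite("pics/w6.png",c["img"]); s=r.get_state(); print(s["eef_pos"],s["eef_rot"][:,0],s["grip_width"],s["time_s"])
for t in ["dish","stage","clip","clip_pin"]: print(t,[(np.round(b["box"]).tolist(),round(b["p"],2)) for b in vision.spot_in(c,t)[:2]])
E
```

```text
time_s: 9.32
eef_pos: [0.5403, 0.0906, 0.1508]
eef_rot: [[0.241, 0.971, 0.008], [0.971, -0.241, 0.0], [0.002, 0.007, -1.0]]
wrist_force: [1.0, -0.3, 0.2]
grip_width: 0.392
gripper_force: 0.0
[0.53817032 0.09061364 0.14819445] [2.40931609e-01 9.70541738e-01 8.33614304e-04] 0.34852898558053097 9.3667
dish [([200.0, 58.0, 304.0, 164.0], 0.82)]
stage [([0.0, 92.0, 80.0, 219.0], 0.73), ([143.0, 17.0, 319.0, 182.0], 0.69)]
clip [([141.0, 17.0, 174.0, 119.0], 0.97)]
clip_pin [([146.0, 18.0, 172.0, 119.0], 0.7)]
```

View pics/w6.png

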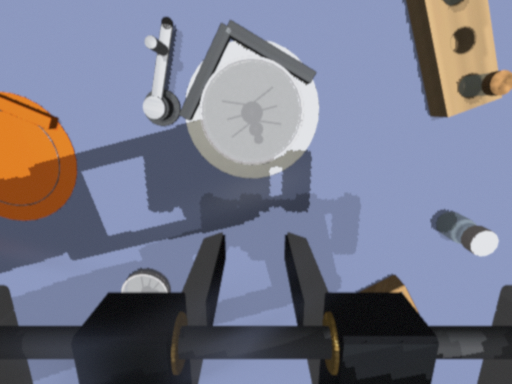

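The dish sits in the V (centre px 252,111). The clip pivot is at (154,106) and the pin top at (152,43).

Run:
```python
from h import *
c=vision.capture("wrist"); s=r.get_state(); p=np.array(s["eef_pos"]); R=np.array(s["eef_rot"]); print(p)
g={n:world(c,u,v,z) for n,u,v,z in [("pivot",154,106,.027),("pin",152,43,.062),("tip",167,20,.027),("dish",252,111,.02),("corner",227,38,0.0)]}
for n,q in g.items(): print(n,q.round(4))
O=g["dish"][:2]; pv=g["pivot"][:2]
ang=lambda d:np.degrees(np.arctan2(d[1],d[0]))
a0=ang(g["tip"][:2]-pv); a1=ang(O-pv); print("clip now",a0,"end",a1, "dist",np.hypot(*(O-pv)))
m=np.radians((a0+a1)/2); et=np.array([np.cos(m),np.sin(m)]); en=np.array([np.sin(m),-np.cos(m)])
h=np.radians((a0-a1)/2); 
start=pv+.044*et-(.05*np.sin(h)+.013+.015)*en
roll=np.degrees(np.arctan2(R[1,0],R[0,0]))-np.degrees(np.arctan2(-en[1],-en[0]))
print("start",start,"roll",roll,"shift in tool",R.T@np.array([start[0]-p[0],start[1]-p[1],.037-p[2]]),"push",.1*np.sin(h)+.015)
```

```text
[0.53627517 0.09097639 0.14510117]
pivot [0.4669 0.1953 0.027 ]
pin [0.4911 0.2365 0.062 ]
tip [0.5005 0.2588 0.027 ]
dish [0.5524 0.1696 0.02  ]
corner [0.5453 0.2389 0.    ]
clip now 62.16459593002902 end -16.71041581156807 dist 0.08919443881512755
start [0.48443849 0.26739228] roll -36.63540008352605 shift in tool [ 0.15889295 -0.09228096  0.1083177 ] push 0.07852362092935258
```

```bash
python3 -m pendant '[[0,[0.032,-0.018,0],0],[0,[0.032,-0.018,0],0],[0,[0.032,-0.018,0],0],[0,[0.032,-0.018,0],0],[0,[0.032,-0.017,0],0],[0,[0,0,0],-7.1],[0,[0,0,0],-7.1],[0,[0,0,0],-7.1],[0,[0,0,0],-7.1],[0,[0,0,0],-7.1]]'; python3 -m pendant '[[0,[0,0,0.035],0],[0,[0,0,0.035],0],[0,[0,0,0.02],0],[0,[0,0,0],0],[0,[0,0,0],0]]';  python3 - <<'E'
from h import *
s=r.get_state(); print(s["eef_pos"],s["eef_rot"][:,0],s["grip_width"])
p=np.array(s["eef_pos"]); R=np.array(s["eef_rot"])
for q in [(.467,.195,.027),(.471,.195,.027)]: print(R.T@(np.array(q)-p))
for n in ["side","wrist"]:
  c=vision.capture(n); cv2.imwrite(f"pics/{n}7.png",c["img"])
a=cv2.imread("pics/side7.png")[225:345,130:290]; b=cv2.imread("pics/wrist7.png")
cv2.imwrite("pics/m7.png",cv2.hconcat([cv2.resize(a,(400,300),interpolation=2),cv2.resize(b,(400,300))]))
E
```

```text
time_s: 10.45
eef_pos: [0.4889, 0.2678, 0.1457]
eef_rot: [[-0.374, 0.927, -0.003], [0.927, 0.374, -0.001], [0.0, -0.003, -1.0]]
wrist_force: [0.4, -0.4, -0.0]
grip_width: 0.005
gripper_force: 0.0
time_s: 10.87
eef_pos: [0.488, 0.2672, 0.0551]
eef_rot: [[-0.368, 0.93, -0.005], [0.93, 0.368, -0.002], [0.0, -0.005, -1.0]]
wrist_force: [-0.2, -0.0, 0.2]
grip_width: 0.003
gripper_force: 0.0
[0.48801879 0.26720657 0.05512591] [-3.68157451e-01  9.29763424e-01  2.58116533e-04] 0.0033129907183809984
[-0.05940407 -0.04597897  0.02835025]
[-0.0608767  -0.04225997  0.02833052]
```

View pics/m7.png

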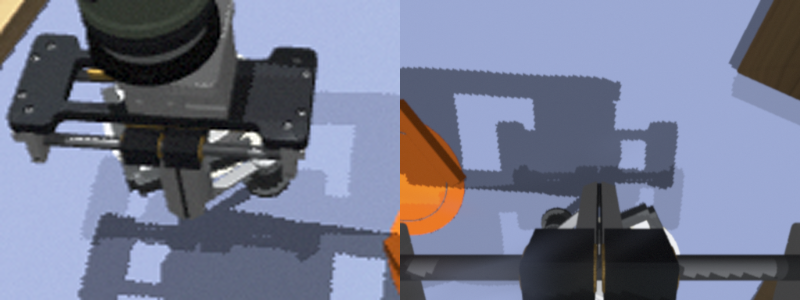

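The fingers stand on the far side of the pin (side crop about 190,210), clear of the clip. I lower them and push.

```bash
python3 -m pendant '[[0,[0,0,0.01],0],[0,[0,0,0.007],0],[0,[-0.006,0,0],0],[0,[-0.006,0,0],0],[0,[-0.005,0,0],0],[0,[-0.005,0,0],0],[0,[-0.006,0,0],0],[0,[-0.006,0,0],0],[0,[-0.006,0,0],0],[0,[0,0,0],0]]'; python3 -m pendant '[[0,[-0.006,0,0],0],[0,[-0.006,0,0],0],[0,[-0.006,0,0],0],[0,[-0.006,0,0],0],[0,[-0.004,0,0],0],[0,[0,0,0],0]]'
python3 - <<'E'
from h import *
s=r.get_state(); print(s["eef_pos"],s["wrist_force"])
c=vision.capture("wrist")
for n in ["side","scene"]:
  c=vision.capture(n); cv2.imwrite(f"pics/{n}8.png",c["img"])
  for t in ["clip","clip_pin","dish"]: print(n,t,[(np.round(b["box"]).tolist(),round(b["p"],2)) for b in vision.spot_in(c,t)[:3]])
E
```

```text
time_s: 11.8
eef_pos: [0.5052, 0.2291, 0.0406]
eef_rot: [[-0.367, 0.93, 0.0], [0.93, 0.367, -0.001], [-0.001, -0.0, -1.0]]
wrist_force: [-1.0, 0.5, 0.9]
grip_width: 0.004
gripper_force: 0.0
time_s: 12.3
eef_pos: [0.5148, 0.2034, 0.0398]
eef_rot: [[-0.367, 0.93, -0.001], [0.93, 0.367, -0.001], [-0.001, -0.001, -1.0]]
wrist_force: [0.6, -0.4, -0.3]
grip_width: 0.004
gripper_force: 0.0
[0.51478035 0.20338314 0.03984891] [ 0.60478937 -0.38010536 -0.25560251]
side clip [([216.0, 277.0, 239.0, 293.0], 0.67), ([219.0, 162.0, 247.0, 188.0], 0.59), ([365.0, 345.0, 376.0, 384.0], 0.53)]
side clip_pin [([217.0, 278.0, 243.0, 293.0], 0.74), ([361.0, 341.0, 377.0, 382.0], 0.73)]
side dish [([335.0, 182.0, 381.0, 222.0], 0.84), ([179.0, 248.0, 231.0, 289.0], 0.8)]
scene clip [([288.0, 154.0, 311.0, 170.0], 0.7), ([264.0, 234.0, 306.0, 275.0], 0.58), ([223.0, 108.0, 238.0, 131.0], 0.52)]
scene clip_pin [([265.0, 233.0, 305.0, 276.0], 0.25)]
scene dish [([291.0, 163.0, 332.0, 189.0], 0.86), ([156.0, 195.0, 194.0, 226.0], 0.72), ([160.0, 303.0, 230.0, 327.0], 0.17)]
```

```bash
python3 -m pendant '[[0,[-0.004,0,0],0],[0,[-0.003,0,0],0],[0,[-0.002,0,0],0],[0,[0,0,0],0]]'; python3 -m pendant '[[0,[-0.002,0,0],0],[0,[-0.002,0,0],0],[0,[0,0,0],0]]'; python3 -m pendant '[[0,[-0.002,0,0],0],[0,[0,0,0],0],[0,[0,0,0],0]]'
```

```text
time_s: 13.08
eef_pos: [0.5179, 0.1958, 0.0399]
eef_rot: [[-0.368, 0.93, -0.001], [0.93, 0.368, -0.0], [0.0, -0.001, -1.0]]
wrist_force: [-2.3, 0.7, -0.9]
grip_width: 0.007
gripper_force: 0.7
time_s: 13.33
eef_pos: [0.5185, 0.1942, 0.0399]
eef_rot: [[-0.367, 0.93, -0.003], [0.93, 0.367, 0.004], [0.004, -0.001, -1.0]]
wrist_force: [-3.0, 6.8, 0.2]
grip_width: 0.008
gripper_force: 3.8
time_s: 13.58
eef_pos: [0.5185, 0.194, 0.0399]
eef_rot: [[-0.367, 0.93, -0.004], [0.93, 0.367, 0.006], [0.007, -0.001, -1.0]]
wrist_force: [-5.1, 10.9, 0.4]
grip_width: 0.001
gripper_force: 5.9
```

The clip is against its hard stop: 12 N with no further travel. I back off, lift and check.

```bash
python3 -m pendant '[[0,[0.004,0,0],0],[0,[0.01,0,0],0],[0,[0.01,0,0],0],[0,[0,0,-0.03],0],[0,[0,0,-0.04],0],[0,[0,0,-0.04],0],[0,[-0.04,0,0],0],[0,[-0.04,0,0],0],[0,[-0.04,0,0],0],[0,[-0.02,0,0],0]]'; python3 -m pendant '[[0,[0,0,-0.03],0],[0,[0,0,0],0],[0,[0,0,0],0],[0,[0,0,0],0]]'
python3 - <<'E'
from h import *
s=r.get_state(); print(s["eef_pos"],s["wrist_force"])
for n in ["wrist","side","scene"]:
  c=vision.capture(n); cv2.imwrite(f"pics/{n}9.png",c["img"])
  for t,z in [("dish",.012),("stage",.0),("clip",.03),("clip_pin",.05),("specimen_box",.013),("small_dish",.007),("vial",.03),("vial_rack",.02),("loupe",.015)]:
    print(n,t,[(np.round(b["box"]).tolist(),round(b["p"],2),world(c,(b["box"][0]+b["box"][2])/2,(b["box"][1]+b["box"][3])/2,z).round(3)[:2].tolist()) for b in vision.spot_in(c,t)[:2]])
E
```

```text
time_s: 14.42
eef_pos: [0.5654, 0.0794, 0.1515]
eef_rot: [[-0.366, 0.93, 0.004], [0.93, 0.366, -0.002], [-0.004, 0.003, -1.0]]
wrist_force: [-0.5, 0.6, -0.3]
grip_width: 0.006
gripper_force: 0.0
time_s: 14.75
eef_pos: [0.5632, 0.0833, 0.1802]
eef_rot: [[-0.369, 0.93, 0.001], [0.93, 0.369, -0.0], [-0.0, 0.001, -1.0]]
wrist_force: [-0.5, 0.4, -0.4]
grip_width: 0.005
gripper_force: 0.0
[0.56315437 0.08329537 0.18016526] [-0.47311173  0.44702383 -0.38423918]
wrist dish [([2.0, 248.0, 62.0, 323.0], 0.97, [0.351, -0.141]), ([231.0, 60.0, 328.0, 160.0], 0.6, [0.557, 0.169])]
wrist stage [([0.0, 0.0, 117.0, 69.0], 0.77, [0.316, 0.154]), ([196.0, 29.0, 344.0, 172.0], 0.72, [0.544, 0.174])]
wrist clip [([198.0, 39.0, 273.0, 104.0], 0.82, [0.501, 0.185])]
wrist clip_pin [([202.0, 38.0, 271.0, 106.0], 0.63, [0.505, 0.184])]
wrist specimen_box [([252.0, 317.0, 257.0, 367.0], 0.43, [0.642, -0.117])]
wrist small_dish [([64.0, 169.0, 111.0, 218.0], 0.67, [0.387, 0.0])]
wrist vial [([347.0, 282.0, 384.0, 326.0], 0.98, [0.741, -0.002])]
wrist vial_rack [([398.0, 102.0, 507.0, 226.0], 0.89, [0.755, 0.1
[... 1086 characters left out ...]
([285.0, 154.0, 337.0, 197.0], 0.63, [0.548, 0.182])]
scene clip [([286.0, 156.0, 304.0, 171.0], 0.67, [0.501, 0.17]), ([222.0, 107.0, 237.0, 127.0], 0.5, [0.193, 0.244])]
scene clip_pin [([268.0, 233.0, 305.0, 277.0], 0.63, [0.663, -0.124]), ([286.0, 156.0, 308.0, 173.0], 0.54, [0.517, 0.149])]
scene specimen_box [([267.0, 234.0, 305.0, 275.0], 0.79, [0.648, -0.099])]
scene small_dish [([218.0, 178.0, 236.0, 196.0], 0.85, [0.388, -0.002])]
scene vial [([336.0, 230.0, 354.0, 252.0], 0.53, [0.744, 0.001])]
scene vial_rack [([362.0, 181.0, 394.0, 224.0], 0.9, [0.752, 0.176]), ([284.0, 156.0, 335.0, 199.0], 0.37, [0.56, 0.154])]
scene loupe [([128.0, 227.0, 150.0, 249.0], 0.95, [0.337, -0.27])]
```

The final finger position puts the pin at the 1.91 rad stop. The dish is unmoved at about (0.557, 0.169), and the bystanders are where they started. I hand in.

```bash
python3 -c "
from station import r
print(r.finish_job())"
```

```text
the job is handed in; nothing more can be done
None
```

The dish is slid home against both arms of the V, the clip is turned to its hard stop over the dish, the hand is clear, and the job is handed in (its verdict was not reported back).

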